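Load the leak tester, latch its lid and turn on the air

ROBOT

A 6-joint arm with a two-finger parallel gripper is mounted at the origin on a cart in front of the work surface, level with it; the furniture and walls round the work are solid. World frame = base frame: x ahead of the robot, y to its left, z up, the work surface at z = 0. Lengths are in mm, angles in rad, forces in N, time in s.
With the tool pointing down it reaches from about 350 to 875 mm from the base axis. Payload 4.2 kg.
Tool frame: the origin (TCP) lies midway between the tips of the shut fingers; the grasp point (between the pads) lies 19 mm behind it (arm.grip_depth is the distance from the TCP to the grasp point, in mm); z points along the fingers, x is the direction in which the jaws open and shut, and the axes are right-handed (so a half turn about z gives the same grasp; the last joint's range is limited). The gripper opens to 85 mm and grips with 20 to 120 N. Pads are 22 mm wide; open, the fingers measure 114 mm over their backs; the gripper's body (76 mm by 85 mm) begins 54 mm behind the grasp point. The pads swing forward as they close: fully open they stand 13 mm farther back than shut.
Start: joints at [-0.952, 0.385, 0.008, 0, -1.194, -0.259], TCP at [220.069, -584.952, 231.312] pointing down, gripper open.
Joint ranges: [-3.14, 3.14], [-1.21, 2.06], [-1.07, 1.41], [-3.16, 2.05], [-2.99, -0.16], [-3.1, 3.1]. Speed limits (rad/s): [2.79, 2.79, 3.14, 3.14, 3.14, 3.14].

INTERFACE

Orientations are given as a unit quaternion [x, y, z, w].
In Python, from bench import arm, eyes, find_in, silhouettes gives the robot as it stands. The module is installed in compiled form; this text tells all that it offers.
- The arm moves only by the tool play_rows, never from a script. Its arguments are lists of equal length, an entry for each row: "offset": the shift along the world's x, y, z in mm, a list of three; "turn": the turn about the world's z in rad. In form: {"offset": [[x, y, z], ...], "turn": [turn, ...]}. A call has 1 to 12 rows; each row shifts and turns the pose as measured when the row begins; what a row does not reach is not made up. A row lasts 1/10 s, in which the tool goes at most 50 mm and 8.59 degrees, less where a joint would pass 70% of its speed; a pose out of reach is approached as far as the arm can. A call is refused whole if a number of a shift passes 50 or a number of a turn 0.15, either way. A call with a gripper value outside its range is refused whole. "grip" is the gripper's target within -1 to 1 (fully open at 1, half-way at 0, shut at -1), set as the call begins (left out, the last holds). The fingers move at their own pace and stop on an object; the grip force is fixed at half the most. Time passes only in rows, so rows that do not move let the fingers close. It gives the time, the measured TCP pose, the force and the opening at its end, in the units of the state.
- arm.read_state(): the state, without advancing time (a new reading comes with each control period).
- eyes.get_image(name): name is "scene" or "side" or "wrist"; returns (picture, depth): 480x640x3 uint8, red, green, blue; 480x640 float32, mm along the optical axis (not along the pixel's ray), 0 where there is no reading.
- eyes.camera_params(name): a dict with "camera_matrix" (3x3 intrinsics, pixels), "camera_from_world" (4x4, takes a point from world to camera coordinates). Camera axes: x right, y down, z forward; pixel columns grow to the right and rows downward; lengths in mm; the calibration is good to about 2 mm. A picture is of the moment at which its call begins: read the wrist's pose just before it. camera_params takes no time and is no camera call; for the wrist camera it gives the pose at the moment of the call.
- arm.job_done(): hands the job in, once; it reports no verdict.
Trained networks look in the newest picture that a camera, given by its name, has taken for a name from the list of things; names that differ only in an ending like _2 or _b are one class to them, and where a whole thing is asked for, a point or a joint stands for the part that bears it (a point fixed in the world has none). Each returns a list of dicts, best first, with "score" (0 to 1); they miss things now and then, are a little off and sometimes report something else, mostly with a low value. They report only what shows in the picture. A call takes as long as a camera call. They do not tell look-alikes from the thing itself.
- find_in(camera, query): "bbox" ([centre column, centre row, width, height] in pixels, round what is visible of it).
- silhouettes(camera, query): "mask" (480x640 bool, what is visible of it) and "bbox" ([centre column, centre row, width, height] in pixels, round what is visible of it).
The state is a dict: "clock": time; "joints": joint angles; "joint_vel": joint speeds; "joint_efforts": joint torques, N m; "position": TCP position; "ee_rot": TCP orientation; "contact_force": force on the tool from outside, world axes, zero at the start; "wrist_torque": the same for the moment, N m; "gripper_width": finger opening in mm.
Only numpy, scipy, OpenCV 4.12 (cv2) and the standard library are available. Lean on these libraries where they do the work, as an engineer would, in place of code of your own. Each camera call takes 0.05 s, during which the arm holds its last target. There are 200 camera calls.

TASK

Put every valve body that is on the bench into the chamber of the leak tester, resting on its floor (standing or lying), and only then shut the lid. Flip the latch's wire loop over the hook on the lid and press the red lever down flat so that the latch pulls tight. Last, once it is latched, turn the black air knob clockwise to its end stop.

Things in the scene. Friction and masses are not known exactly. Their poses are not given: they have to be found in the camera images.
- valve_1: turned steel valve body, a plain cylinder 30 mm in diameter and 46 mm long, 0.16 kg, standing on its end on the bench at the start; origin at the centre of its lower end, z along its axis towards the other end. Three or four of valve_1 .. valve_4 are present
- valve_2: turned steel valve body, a plain cylinder 30 mm in diameter and 46 mm long, 0.16 kg, standing on its end on the bench at the start; origin at the centre of its lower end, z along its axis towards the other end. Three or four of valve_1 .. valve_4 are present
- valve_3: turned steel valve body, a plain cylinder 30 mm in diameter and 46 mm long, 0.16 kg, standing on its end on the bench at the start; origin at the centre of its lower end, z along its axis towards the other end. Three or four of valve_1 .. valve_4 are present
- valve_4: turned steel valve body, a plain cylinder 30 mm in diameter and 46 mm long, 0.16 kg, standing on its end on the bench at the start; origin at the centre of its lower end, z along its axis towards the other end. Three or four of valve_1 .. valve_4 are present
- tester: the fixed leak tester. Origin at bench level under the middle of the chamber; x points from its front (latch side) to its back (lid hinge), y to its left, z up. Base plate 10 mm thick, x = -166 to 66, y = -108 to 108 mm. On the right a blue console (x = -120 to 30, y = -190 to -108 mm, 45 mm high) carries the air knob and, behind it, a round gauge 10 mm high
- chamber_floor (a point): middle of the chamber's floor, axes as the tester's. The chamber is an open-topped tub, inside 96 mm (x) by 204 mm (y), 6 mm walls, floor 10 mm and rim 62 mm above the bench
- lid (a joint): hinge of the lid, rad: 0 shut, grows as it opens up and back, to 1.85. Hinge line along the tester's y at x = 56, z = 62 mm; lid 112 mm long, 216 wide, 10.5 thick (above the hinge line when shut), aluminium frame with clear window. Starts leaning back past upright and stays where it is left (2 to 4 N at the edge moves it); it can be pushed over from behind and down
- lid_edge (a point): middle of the lid's free edge, on its outer face (the top face when shut)
- keeper_hook (a point): steel hook on the lid's outer face near the free edge: the face of its post that the bar is pulled against, 5 mm off the lid. The post stands 16 mm off the lid and is 26 mm wide in y; its lip overhangs 3.5 mm towards the hinge, with 11.5 mm clear under it. Axes as the lid's: x to the hinge, z out of the outer face
- keeper (a joint): how far the latch has drawn the hook towards the lever against its stiff spring (4500 N/m), m: 0 when slack, about 0.003 when latched; travel 0.008
- lever (a joint): red latch lever in front of the chamber, rad: 0 flat (pointing to the tester's front, latched), grows as its tip swings up and over to the lid: 1.57 upright, stop at 2.1. Turns about the tester's y, 56 mm long, 24 wide; top face 7 mm above the pivot line when flat. Starts near upright, stays where left. Pressing it flat with the loop hooked takes 3 to 6 N near the tip; it snaps over centre
- lever_pivot (a point): middle of the lever's pivot line (tester x = -96, y = 0, z = 66 mm)
- lever_tip (a point): middle of the lever's free end, on its top face
- loop (a joint): the wire loop's hinge on the lever, rad, relative to it; about 0 when latched. A U 43 mm wide straddling the lever, hinged 16 mm from the lever's pivot, free to swing over the lever's tip. Starts fallen back to its stop, leaning away from the lid. Pushed past upright it falls on the shut lid with its bar behind the hook, if the lever is above 1.6; then the lever can be pulled down
- loop_bar (a point): middle of the loop's cross bar, a round rod 9 mm thick and 43 mm long along the tester's y, 70 mm from the loop's own hinge line
- loop_pivot (a point): middle of the loop's hinge line on the lever
- test_stand (a point): nearest corner of the clear guard of a fixed test stand, between the valve bodies and the tester and farther back; guard and stand fill x > 0.50 m from y = -0.05 to 0.20 m, up to 0.4 m high: carry things past in front of it
- boom_stand (a point): middle of the front edge of a fixed boom stand behind the tester to the right; it fills x > 0.72 m from y = -0.43 to -0.27 m, 0.4 m high, so push the lid from behind near its left half
- air_knob (a joint): black air knob on the console, rad: grows clockwise seen from above; end stop at 2.2. Stays where it is left
- air_knob_grip (a point): on the knob's upright axis, 7 mm below its top: the height to grip its bar, which is 14 mm thick, 42 mm long and 32 mm high, above a disc 44 mm in diameter. The bar lies along the point's x axis (the tester's x when the joint is 0)
Mind the look-alikes: they are no part of the job. What is shaped like the valve_4 but pink or purple is not meant.

How it is judged:
By the outcome, as a careful person would: the job done as asked, in the order asked, and still so for the second after the job is handed in, with the robot touching nothing.
Of valve_1, valve_2, valve_3, valve_4 only 3 to 4 are there at a start; the rules pass over those that are not, and their reading is None.
At some moment in a run one of valve_1, valve_2, valve_3, valve_4 may be knocked a few centimetres aside while the robot is not near it.
Once in a run the grip may slacken for a moment while it holds something.
It also fails if it takes over 210 s, if anything falls off the work surface, if the arm or the gripper's body presses on something with over 40 N, if the wrist force passes 120 N, or if a joint passes its speed limit or range.

## Working session

There is one attempt and no reset: what is moved stays moved. The work goes in short steps, Python scripts to look and compute and a tool call to move; the robot and the scene stay as the last step left them, time stands still between calls to the robot, and variables do not carry over. Pictures are saved under pics/ and viewed, on a budget of 14 in all, crops included, one or two more only if the job needs it, and the job is handed in when it is done.

Besides the shell and the picture viewer there is one more tool, called as name([rows], argument=value, ...), one row to a line, values as JSON. play_rows: Moves the arm, as the interface text tells. Its arguments: {"type":"object","properties":{"offset":{"type":"array","items":{"type":"array","items":{"type":"number"}}},"turn":{"type":"array","items":{"type":"number"}},"grip":{"type":"number"}},"required":["offset","turn"]}

```bash
mkdir -p pics
cat > h.py <<'E'
import numpy as np, cv2
from bench import arm, eyes, find_in, silhouettes
def snap(c,fn=None):
    P=eyes.camera_params(c); im,d=eyes.get_image(c)
    if fn: cv2.imwrite('pics/'+fn,im[:,:,::-1])
    return im,d,P
def cloud(d,P):
    K=np.array(P['camera_matrix']);T=np.linalg.inv(np.array(P['camera_from_world']))
    v,u=np.mgrid[0:480,0:640]
    p=np.stack([(u-K[0,2])/K[0,0]*d,(v-K[1,2])/K[1,1]*d,d],-1)
    return p@T[:3,:3].T+T[:3,3]
def proj(p,P):
    K=np.array(P['camera_matrix']);T=np.array(P['camera_from_world'])
    q=T[:3,:3]@np.array(p,float)+T[:3,3]; return (K@q/q[2])[:2].round(1)
def st():
    s=arm.read_state(); print({k:np.round(s[k],3).tolist() for k in ('clock','joints','position','ee_rot','contact_force','gripper_width')})
E
python3 - <<'E'
from h import *
st()
for c in('scene','side'):
    im,d,P=snap(c,c+'0.png'); W=cloud(d,P)
    T=np.linalg.inv(np.array(P['camera_from_world']));print(c,T[:3,3].round(),T[:3,2].round(2))
    for q in('valve_1','lid','lever','loop','air_knob'):
        for r in silhouettes(c,q):
            m=r['mask']&(d>0); p=W[m]
            if len(p)==0: continue
            print(q,round(r['score'],2),np.round(r['bbox']),p.min(0).round(),np.median(p,0).round(),p.max(0).round(),np.median(im[m],0))
E
```

```text
{'clock': 0.0, 'joints': [-0.952, 0.386, 0.007, -0.001, -1.194, -0.259], 'position': [219.879, -584.422, 230.219], 'ee_rot': [0.569, 0.822, 0.001, -0.001], 'contact_force': [-0.381, 0.005, -0.362], 'gripper_width': 85.218}
scene [-212.  609.  769.] [ 0.64 -0.52 -0.57]
valve_1 0.89 [266. 335.  18.  30.] [432. 191.  -3.] [440. 234.  33.] [506. 247.  49.] [140. 136. 135.]
valve_1 0.86 [328. 308.  14.  23.] [418.  45.  -2.] [428.  83.  33.] [452.  95.  47.] [138. 135. 134.]
valve_1 0.83 [287. 365.  17.  24.] [346. 225.  -1.] [355. 244.  35.] [384. 256.  47.] [184. 102. 129.]
valve_1 0.79 [215. 329.  14.  26.] [521. 264.  -1.] [531. 301.  33.] [593. 314.  49.] [137. 134. 133.]
valve_1 0.78 [256. 377.  20.  34.] [353. 292.  -1.] [361. 310.  35.] [382. 322.  49.] [ 95.  50. 121.]
valve_1 0.72 [187. 366.  18.  25.] [461. 383.   2.] [469. 400.  34.] [491. 413.  48.] [179. 101. 125.]
valve_1 0.64 [222. 363.  21.  26.] [421. 323.   1.] [430. 341.  35.] [451. 353.  48.] [137. 133. 131.]
lid 0.78 [383. 187.  63.  59.] [ 616. -543.   -2.] [ 636. -276.  119.] [ 908. -172.  175.] [151. 152. 168.]
li
[... 1154 characters left out ...]
3.] [356. 249.  35.] [373. 258.  49.] [170. 106. 131.]
valve_1 0.53 [286. 359.  10.  24.] [421. 325.  -2.] [432. 344.  35.] [457. 354.  48.] [130. 131. 133.]
lid 0.74 [344. 174.  47.  60.] [ 613. -670.   -6.] [ 633. -277.  119.] [ 812. -171.  177.] [151. 154. 157.]
lever 0.55 [401. 196.  29.  19.] [ 409. -407.    9.] [ 469. -271.   95.] [ 510. -242.  135.] [138. 117. 125.]
loop 0.56 [403. 196.  25.  16.] [ 409. -411.    9.] [ 442. -281.  106.] [ 502. -242.  135.] [149. 147. 152.]
loop 0.28 [407. 182.  15.  18.] [ 463. -451.   47.] [ 483. -414.   68.] [ 513. -396.   93.] [69. 70. 74.]
air_knob 0.71 [407. 178.  12.  16.] [ 463. -573.   -2.] [ 484. -416.   68.] [ 554. -396.   93.] [70. 72. 75.]
```

Run:
```python
import cv2
a=cv2.imread('pics/scene0.png')
x=cv2.resize(a[285:405,160:360],(800,480),interpolation=cv2.INTER_CUBIC)
cv2.imwrite('pics/v.png',x)
cv2.imwrite('pics/t.png',cv2.resize(a[140:290,320:520],(800,600),interpolation=cv2.INTER_CUBIC))
```

```text
(no output)
```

View pics/v.png

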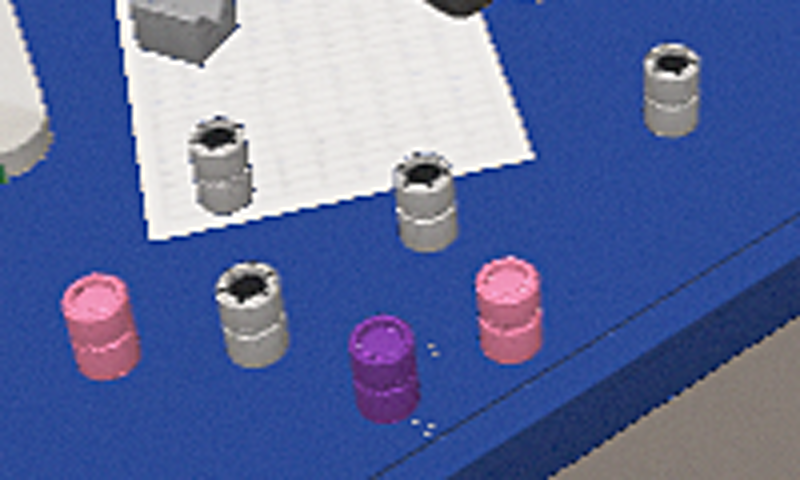

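View pics/t.png

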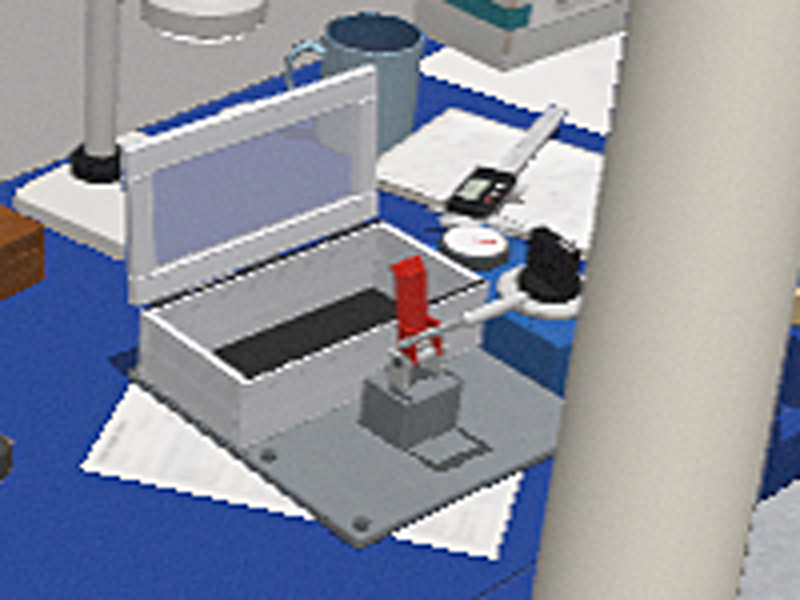

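Four steel-grey bodies with dark bores at (215,329), (266,335), (328,308) and (222,363) match the description. The pink (187,366), (287,365) and purple (256,377) are look-alikes. The tester is at right with its lid leaning back. The lever is upright and the loop has fallen forward. Next I look at the tester from above.

play_rows([
  [28, 38, 15],
  [28, 38, 15],
  [28, 38, 15],
  [28, 38, 15],
  [28, 38, 15],
  [28, 38, 15],
  [28, 38, 15],
  [28, 38, 15],
  [0, 0, 0],
  [0, 0, 0],
], turn=[0, 0, 0, 0, 0, 0, 0, 0, 0, 0], grip=1)

```text
clock: 1.6
position: [445.8, -272.9, 353.1]
ee_rot: [0.57, 0.821, 0.002, 0.001]
contact_force: [-0.2, -0.5, 0.6]
gripper_width: 84.8
```

Run:
```python
from h import *
st()
im,d,P=snap('wrist','w1.png'); W=cloud(d,P); np.save('w1.npy',W)
T=np.linalg.inv(np.array(P['camera_from_world']));print(T.round(2))
for q in('lid','lever','loop','air_knob','tester'):
    for r in silhouettes('wrist',q):
        p=W[r['mask']&(d>0)]
        if len(p): print(q,round(r['score'],2),np.round(r['bbox']),p.min(0).round(),np.median(p,0).round(),p.max(0).round())
```

```text
{'clock': 1.6, 'joints': [-0.241, 0.144, -0.019, -0.003, -1.405, -0.973], 'position': [445.761, -272.899, 353.073], 'ee_rot': [0.57, 0.821, 0.002, 0.001], 'contact_force': [-0.226, -0.529, 0.556], 'gripper_width': 84.848}
[[-3.5000e-01  9.0000e-01  2.7000e-01  3.7881e+02]
 [ 9.4000e-01  3.3000e-01  1.0000e-01 -2.9853e+02]
 [-0.0000e+00  2.8000e-01 -9.6000e-01  4.9511e+02]
 [ 0.0000e+00  0.0000e+00  0.0000e+00  1.0000e+00]]
lid 0.84 [253. 344. 175. 126.] [ 450. -409.   -2.] [ 637. -268.  124.] [ 799. -126.  376.]
lever 0.69 [326. 205.  64.  81.] [ 412. -296.    9.] [ 469. -274.  116.] [ 518. -237.  134.]
lever 0.64 [627. 308.  21.  25.] [435. 210.  -2.] [451. 215.  18.] [472. 262.  40.]
loop 0.85 [327. 195.  66.  60.] [ 412. -299.    8.] [ 433. -271.  116.] [ 486. -230.  134.]
tester 0.7 [275. 264. 259. 287.] [ 397. -483.   -1.] [ 546. -297.   44.] [ 782. -156.  378.]
tester 0.58 [192. 179.  40.  45.] [ 467. -445.   49.] [ 487. -419.   70.] [ 509. -402.   91.]
```

View pics/w1.png

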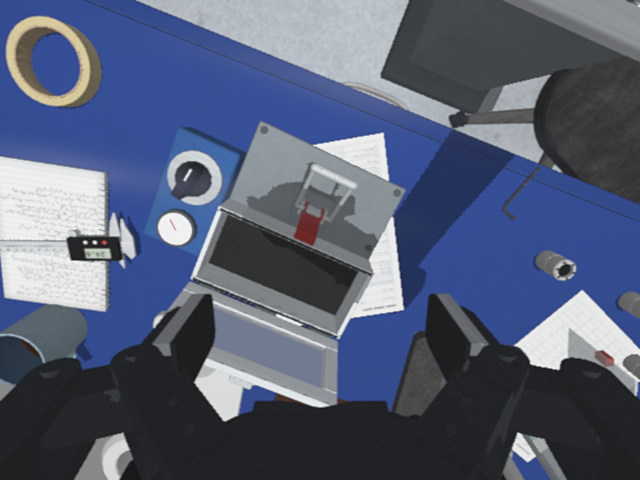

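The wrist view shows the tester from above: tub (285,265), lever (308,225), loop bar (335,170), knob (195,178). Now I fit the tester's pose from its rim and base.

Run:
```python
from h import *
W=np.load('w1.npy').reshape(-1,3)
def rect(m,n):
    p=W[m][:,:2].astype(np.float32); 
    # largest component via grid
    g=np.zeros((700,900),np.uint8); ij=((p-[300,-600])/1).astype(int); 
    ok=(ij>=0).all(1)&(ij[:,0]<700)&(ij[:,1]<900); g[ij[ok,0],ij[ok,1]]=1
    g=cv2.dilate(g,np.ones((5,5)));_,l,s,_=cv2.connectedComponentsWithStats(g);k=1+s[1:,4].argmax()
    q=p[ok][l[ij[ok,0],ij[ok,1]]==k]
    lo=np.percentile(q,1,0);hi=np.percentile(q,99,0)
    print(n,len(q),cv2.minAreaRect(q),lo,hi)
z=W[:,2];x=W[:,0];y=W[:,1]
B=(x>380)&(x<720)&(y>-520)&(y<-120)
rect(B&(abs(z-62)<4)&(x>500),'rim')
rect(B&(abs(z-10)<3),'base')
rect(B&(abs(z-45)<3)&(y<-370),'console')
rect(B&(z>80)&(z<100)&(y<-380)&(x<550),'knob')
# front rim edge line
m=B&(abs(z-62)<3)&(x>505)&(x<560)
ys=np.arange(-370,-190,10); e=np.array([np.percentile(x[m&(abs(y-t)<5)],3) if (m&(abs(y-t)<5)).sum()>3 else np.nan for t in ys]);print(e.round(1)); ok=~np.isnan(e);print(np.polyfit(ys[ok],e[ok],1))
# lid
m=B&(z>75)&(x>600); p=W[m];c=p.mean(0);u,s,v=np.linalg.svd(p-c,full_matrices=False);print('lid',c,v,p.max(0))
for lo in range(70,140,10):
    m=B&(z>lo)&(z<lo+10)&(x<550)&(y>-330); print(lo,W[m].min(0).round(1),W[m].max(0).round(1),m.sum())
```

```text
rim 2691 ((571.3341064453125, -281.4983825683594), (215.97874450683594, 112.30368041992188), 85.57775115966797) [ 509.30954 -390.15927] [ 632.2168  -172.53041]
base 10007 ((459.5710754394531, -287.5929870605469), (244.91123962402344, 113.03874969482422), 85.6001968383789) [ 401.42032 -380.47665] [ 519.3748  -167.51605]
console 3667 ((513.74951171875, -419.08642578125), (95.75326538085938, 149.16070556640625), 85.24250793457031) [ 438.84006 -468.70383] [ 586.1803 -382.1996]
knob 492 ((487.94378662109375, -423.9119873046875), (14.087891578674316, 41.306087493896484), 76.0632553100586) [ 467.93082 -433.23166] [ 508.24133 -413.4728 ]
[509.  509.2 510.2 511.1 511.8 512.2 513.5 514.1 514.6 515.7 516.5 517.2
 518.1 518.9 519.6 520.2 521.  521.8]
[7.75178333e-02 5.37350736e+02]
lid [ 638.04855921 -265.16048394  129.73780025] [[-0.08895428 -0.98682442 -0.13514694]
 [ 0.13124943 -0.14611494  0.98052232]
 [ 0.98735036 -0.06948369 -0.14251769]] [ 665.41580672 -178.96657031  174.65143787]
70 [ 464.  -291.1   70. ] [ 483.3 -256.6   80. ] 127
80 [ 462.  -297.4   80.3] [ 481.9 -249.2   89.9] 288
90 [ 449.7 -296.5   90. ] [ 483.7 -248.5  100. ] 161
100 [ 438.3 -295.5  100. ] [ 485.4 -248.1  110. ] 159
110 [ 427.4 -295.   110. ] [ 489.2 -246.4  120. ] 205
120 [ 412.  -295.3  120. ] [ 497.  -243.9  130. ] 326
130 [ 412.6 -294.7  130. ] [ 423.1 -244.4  133.9] 360
```

```bash
cat >> h.py <<'E'
from scipy.optimize import least_squares
def valves(cams=('scene','side')):
    for c in cams:
        im,d,P=snap(c); W=cloud(d,P); cam=np.linalg.inv(np.array(P['camera_from_world']))[:3,3]
        for r in silhouettes(c,'valve_1'):
            m=r['mask']&(d>0); p=W[m]; hsv=cv2.cvtColor(im,cv2.COLOR_RGB2HSV)[m]
            sat=np.median(hsv[:,1])
            q=p[(p[:,2]>8)&(p[:,2]<42)][:,:2]
            if len(q)<8: continue
            q=q[np.linalg.norm(q-np.median(q,0),axis=1)<25]
            c0=np.median(q,0); dv=c0-cam[:2]; c0=c0+12*dv/np.linalg.norm(dv)
            s=least_squares(lambda t:np.hypot(*(q-t).T)-15,c0,loss='soft_l1').x
            print(c,round(r['score'],2),np.round(r['bbox'][:2]),'STEEL' if sat<50 else 'pink',s.round(1),'ztop',np.percentile(p[:,2],95).round())
E
python3 - <<'E'
from h import *
print(arm.grip_depth)
valves()
im,d,P=snap('scene');W=cloud(d,P).reshape(-1,3)
m=(W[:,2]>60)&(W[:,0]>450)&(W[:,0]<700)&(W[:,1]>200)&(W[:,1]<420);print(W[m].min(0),W[m].max(0),m.sum())
E
```

```text
18.700000000000003
scene 0.95 [256. 376.] pink [370.5 306.2] ztop 46.0
scene 0.9 [187. 367.] pink [478.6 397.4] ztop 46.0
scene 0.81 [215. 327.] STEEL [540.3 298.3] ztop 46.0
scene 0.77 [222. 364.] STEEL [439.4 337.3] ztop 45.0
scene 0.75 [287. 363.] pink [362.5 240. ] ztop 46.0
scene 0.72 [266. 336.] STEEL [449.6 229.9] ztop 46.0
scene 0.62 [328. 307.] STEEL [436.1  78.3] ztop 46.0
side 0.76 [340. 341.] pink [360.4 239.5] ztop 46.0
side 0.75 [263. 328.] STEEL [538.1 297.8] ztop 46.0
side 0.68 [308. 324.] STEEL [447.1 229.7] ztop 45.0
side 0.62 [347. 288.] STEEL [433.4  78.1] ztop 46.0
side 0.6 [320. 359.] pink [368.5 306.1] ztop 46.0
side 0.59 [287. 358.] STEEL [436.8 337. ] ztop 46.0
side 0.53 [258. 368.] pink [476.6 396.8] ztop 46.0
[618.9450268  386.09613652 146.80482474] [699.9759164  419.98898027 400.27169366] 1120
```

play_rows([
  [-1, 40, -25],
  [-1, 40, -25],
  [-1, 40, -25],
  [-1, 40, -25],
  [-1, 40, -25],
  [-1, 40, -25],
  [-1, 40, -25],
  [-1, 40, -25],
  [-2, 30, -25],
  [0, 0, 0],
  [0, 0, 0],
], turn=[0, 0, 0, 0, 0, 0, 0, 0, 0, 0, 0], grip=0.6)

```text
clock: 3.25
position: [434.2, 84.9, 122.5]
ee_rot: [0.574, 0.819, 0.003, 0.006]
contact_force: [-0.4, -0.3, 0.5]
gripper_width: 68.8
```

Run:
```python
from h import *
st(); valves(('wrist',))
```

```text
{'clock': 3.25, 'joints': [0.569, 0.19, -0.589, 0.013, -0.781, -1.801], 'position': [434.24, 84.916, 122.541], 'ee_rot': [0.574, 0.819, 0.003, 0.006], 'contact_force': [-0.398, -0.333, 0.536], 'gripper_width': 68.762}
wrist 0.97 [570. 215.] pink [362.7 238.1] ztop 45.0
wrist 0.95 [612. 348.] STEEL [439.3 335.7] ztop 44.0
wrist 0.94 [631. 396.] pink [478.7 395.3] ztop 19.0
wrist 0.93 [497. 318.] STEEL [449.6 228.3] ztop 45.0
wrist 0.86 [618. 252.] pink [370.3 304.8] ztop 34.0
wrist 0.66 [511. 443.] STEEL [557.6 282.5] ztop 45.0
wrist 0.65 [311. 236.] STEEL [429.9  86.3] ztop 46.0
```

Run:
```python
from h import *
valves(('side','scene'))
im,d,P=snap('wrist'); W=cloud(d,P); r=[r for r in silhouettes('wrist','valve_1') if abs(r['bbox'][0]-311)<20][0]; p=W[r['mask']]; p=p[p[:,2]>43]; print(p.min(0),p.max(0),p.mean(0))
```

```text
side 0.83 [322. 360.] pink [368.4 306.2] ztop 46.0
side 0.78 [310. 323.] STEEL [447.4 230. ] ztop 46.0
side 0.75 [340. 342.] pink [360.4 239.5] ztop 45.0
side 0.72 [258. 367.] pink [476.3 396.9] ztop 46.0
side 0.54 [263. 328.] STEEL [538.1 297.4] ztop 46.0
scene 0.95 [288. 365.] pink [362.6 239.8] ztop 45.0
scene 0.9 [268. 334.] STEEL [449.7 230.2] ztop 46.0
scene 0.76 [185. 368.] pink [478.5 397.2] ztop 45.0
scene 0.71 [216. 330.] STEEL [540.1 298.2] ztop 46.0
scene 0.63 [224. 363.] STEEL [439.3 337.6] ztop 46.0
[365.61860446  59.41804345  43.00952596] [449.58749842  91.4115336  264.66692317] [433.61251883  76.23246308  47.13784856]
```

play_rows([
  [0, -7, 0],
  [0, -1, -35],
  [0, 0, -35],
  [0, 0, -30],
  [0, 0, -12],
  [0, 0, 0],
], turn=[0, 0, 0, 0, 0, 0])

```text
clock: 4.25
position: [437.1, 73.3, 10.8]
ee_rot: [0.576, 0.817, 0.008, 0.009]
contact_force: [0.4, -0.1, 0.4]
gripper_width: 68.4
```

play_rows([
  [0, 0, 0],
  [0, 0, 0],
  [0, 0, 0],
  [0, 0, 0],
  [0, 0, 0],
  [0, 0, 0],
], turn=[0, 0, 0, 0, 0, 0], grip=-1)

```text
clock: 4.85
position: [439.0, 73.7, 14.2]
ee_rot: [0.576, 0.817, 0.011, 0.01]
contact_force: [0.2, 0.8, -2.5]
gripper_width: 28.3
```

play_rows([
  [-2, 0, 42],
  [-2, -2, 42],
  [-2, -8, 42],
  [0, -40, 30],
  [0, -48, 5],
  [0, -48, 0],
], turn=[0, 0.1, 0.1, 0.12, 0.12, 0.12])

```text
clock: 5.45
position: [431.2, -62.7, 178.6]
ee_rot: [0.327, 0.945, 0.009, 0.01]
contact_force: [1.8, 0.4, -2.3]
gripper_width: 27.9
```

play_rows([
  [18, -42, 0],
  [18, -42, 0],
  [18, -42, 0],
  [18, -42, 0],
  [18, -42, 0],
  [18, -42, 0],
  [18, -40, 0],
  [0, 0, 0],
  [0, 0, 0],
], turn=[0.12, 0.12, 0.12, 0.12, 0.1, 0, 0, 0, 0])

```text
clock: 6.35
position: [552.2, -363.6, 173.7]
ee_rot: [0.044, 0.999, 0.014, 0.004]
contact_force: [-0.5, -0.8, -1.6]
gripper_width: 28.5
```

play_rows([
  [11, 7, -30],
  [0, 0, -40],
  [0, 0, -35],
  [0, 0, -25],
  [0, 0, -12],
  [0, 0, 0],
], turn=[0.01, 0, 0, 0, 0, 0])

```text
clock: 6.95
position: [560.9, -350.3, 29.3]
ee_rot: [0.037, 0.999, 0.014, 0.004]
contact_force: [-0.3, -0.0, -1.0]
gripper_width: 28.2
```

play_rows([
  [1, -5, -2],
  [0, 0, -3],
  [0, 0, 0],
], turn=[0, 0, 0])

```text
clock: 7.25
position: [562.7, -355.5, 27.9]
ee_rot: [0.036, 0.999, 0.014, 0.006]
contact_force: [-0.4, 0.6, -2.6]
gripper_width: 28.1
```

play_rows([
  [0, 0, 0],
  [0, 0, 0],
  [0, 0, 0],
  [0, 0, 40],
  [0, 0, 45],
  [0, 0, 45],
  [0, 0, 30],
  [0, 0, 0],
], turn=[0, 0, 0, 0, 0, 0, 0, 0], grip=0.1)

```text
clock: 8.05
position: [566.3, -357.7, 200.1]
ee_rot: [0.036, 0.999, 0.01, 0.012]
contact_force: [0.7, -0.6, 0.4]
gripper_width: 46.9
```

Run:
```python
from h import *
st(); snap('wrist','w2.png'); valves(('side','scene'))
```

```text
{'clock': 8.05, 'joints': [-0.334, 0.476, 0.085, -0.028, -1.162, 0.274], 'position': [566.343, -357.698, 200.08], 'ee_rot': [0.036, 0.999, 0.01, 0.012], 'contact_force': [0.675, -0.562, 0.37], 'gripper_width': 46.927}
side 0.84 [257. 368.] pink [476.6 396.9] ztop 45.0
side 0.79 [323. 358.] pink [368.3 305.7] ztop 46.0
side 0.7 [287. 360.] STEEL [437.1 336.7] ztop 47.0
side 0.69 [308. 324.] STEEL [447.  229.5] ztop 46.0
side 0.67 [338. 342.] pink [360.3 239.4] ztop 46.0
side 0.6 [263. 328.] STEEL [538.5 297.5] ztop 46.0
side 0.47 [379. 191.] STEEL [ 561.5 -357.3] ztop 55.0
scene 0.94 [287. 364.] pink [362.8 239.8] ztop 46.0
scene 0.88 [216. 329.] STEEL [540.4 298. ] ztop 45.0
scene 0.78 [185. 367.] pink [478.4 397.2] ztop 45.0
scene 0.68 [265. 335.] STEEL [449.6 230.3] ztop 46.0
scene 0.66 [222. 365.] STEEL [439.5 337.3] ztop 46.0
scene 0.62 [256. 377.] pink [370.5 306.5] ztop 46.0
scene 0.55 [417. 213.] STEEL [ 563.1 -355.7] ztop 54.0
```

View pics/w2.png

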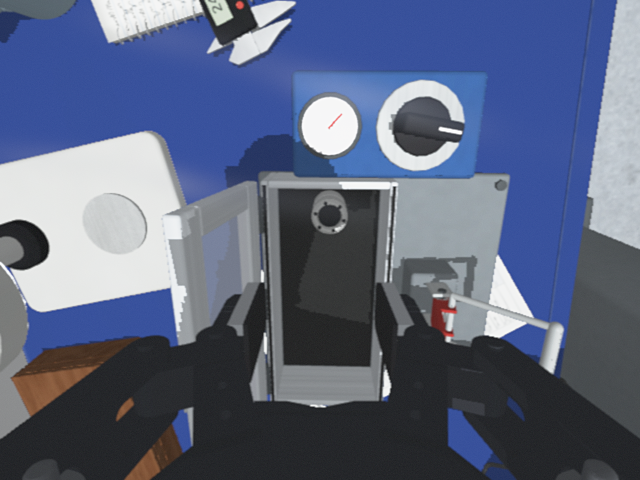

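play_rows([
  [-19, 43, 0],
  [-19, 43, 0],
  [-19, 43, 0],
  [-19, 43, 0],
  [-19, 43, 0],
  [-19, 43, 0],
  [-19, 43, 0],
  [3, 48, -8],
  [3, 48, -8],
  [3, 48, -8],
  [3, 48, -8],
  [3, 48, -8],
], turn=[-0.11, -0.11, -0.11, -0.11, -0.11, -0.11, -0.11, -0.11, -0.11, -0.11, 0, 0], grip=0.6)

```text
clock: 9.5
position: [431.3, 185.9, 133.6]
ee_rot: [0.566, 0.824, 0.007, 0.0]
contact_force: [0.7, -0.3, -0.5]
gripper_width: 68.3
```

play_rows([
  [3, 36, -10],
  [0, 0, 0],
  [0, 0, 0],
], turn=[0, 0, 0])

```text
clock: 9.8
position: [432.6, 227.7, 118.4]
ee_rot: [0.563, 0.826, 0.003, -0.0]
contact_force: [-0.4, -0.3, -0.2]
gripper_width: 68.1
```

Run:
```python
from h import *
st(); valves(('wrist','scene'))
```

```text
{'clock': 9.8, 'joints': [0.816, 0.273, -0.479, -0.003, -0.812, -2.011], 'position': [432.566, 227.664, 118.365], 'ee_rot': [0.563, 0.826, 0.003, -0.0], 'contact_force': [-0.417, -0.255, -0.208], 'gripper_width': 68.128}
wrist 0.91 [464. 196.] pink [370.5 304.6] ztop 45.0
wrist 0.85 [498. 344.] pink [478.9 395.5] ztop 30.0
wrist 0.81 [379. 147.] pink [350.9 233.3] ztop 46.0
wrist 0.72 [457. 299.] STEEL [439.5 335.4] ztop 45.0
wrist 0.65 [313. 263.] STEEL [444.4 236.1] ztop 46.0
wrist 0.58 [352. 378.] STEEL [540.5 296.4] ztop 45.0
scene 0.85 [221. 363.] STEEL [439.2 337.2] ztop 46.0
scene 0.81 [266. 334.] STEEL [449.6 230.1] ztop 46.0
scene 0.74 [254. 376.] pink [370.1 306.3] ztop 46.0
scene 0.72 [287. 364.] pink [362.6 239.8] ztop 46.0
scene 0.64 [187. 368.] pink [478.6 397.3] ztop 45.0
scene 0.52 [214. 328.] STEEL [540.3 298.4] ztop 45.0
scene 0.49 [416. 213.] STEEL [ 562.9 -355.7] ztop 53.0
```

play_rows([
  [14, 2, -5],
  [0, 0, -35],
  [0, 0, -32],
  [0, 0, -25],
  [0, 0, -9],
  [0, 0, 0],
], turn=[0, 0, 0, 0, 0, 0])

```text
clock: 10.6
position: [454.2, 225.8, 13.7]
ee_rot: [0.567, 0.824, 0.01, 0.002]
contact_force: [0.0, -0.3, -0.6]
gripper_width: 68.4
```

play_rows([
  [0, 0, 0],
  [0, 0, 0],
  [0, 0, 0],
  [0, 0, 0],
  [0, 0, 0],
  [0, 0, 0],
], turn=[0, 0, 0, 0, 0, 0], grip=-1)

```text
clock: 11.2
position: [456.9, 227.3, 18.2]
ee_rot: [0.567, 0.823, 0.015, 0.003]
contact_force: [0.7, -0.2, -1.2]
gripper_width: 28.0
```

play_rows([
  [-2, 0, 42],
  [-3, -2, 42],
  [-4, -10, 42],
  [-4, -40, 28],
  [-2, -48, 5],
  [-2, -48, 0],
  [0, -48, 0],
  [0, -48, 0],
  [0, -48, 0],
], turn=[0, 0.1, 0.1, 0.12, 0.12, 0.12, 0.12, 0.12, 0.12])

```text
clock: 12.1
position: [436.9, -55.6, 182.7]
ee_rot: [0.138, 0.99, 0.013, 0.002]
contact_force: [1.5, 0.2, -0.9]
gripper_width: 28.0
```

play_rows([
  [21, -42, 0],
  [21, -42, 0],
  [21, -42, 0],
  [21, -42, 0],
  [21, -42, 0],
  [21, -42, 0],
  [7, 3, -10],
  [0, 0, 0],
], turn=[0.1, 0.1, 0, 0, 0, 0, 0, 0])

```text
clock: 12.9
position: [568.1, -320.5, 168.3]
ee_rot: [0.037, 0.999, 0.015, -0.002]
contact_force: [0.6, 1.7, -3.0]
gripper_width: 28.2
```

play_rows([
  [0, 8, -30],
  [0, 2, -38],
  [0, 0, -35],
  [0, 0, -22],
  [0, 0, -8],
  [0, 0, -4],
  [0, 0, 0],
], turn=[0, 0, 0, 0, 0, 0, 0])

```text
clock: 13.6
position: [565.6, -304.0, 31.1]
ee_rot: [0.034, 0.999, 0.015, -0.002]
contact_force: [0.4, -0.4, -1.6]
gripper_width: 28.1
```

play_rows([
  [0, 0, -3],
  [0, 0, -3],
  [0, 0, -1],
], turn=[0, 0, 0])

```text
clock: 13.9
position: [566.6, -304.3, 27.9]
ee_rot: [0.034, 0.999, 0.014, 0.0]
contact_force: [-1.2, 0.2, -0.9]
gripper_width: 27.9
```

play_rows([
  [0, 0, 0],
  [0, 0, 0],
  [0, 0, 0],
  [0, 0, 40],
  [0, 0, 45],
  [0, 0, 45],
  [-15, 40, 10],
  [-18, 43, 0],
  [-18, 43, 0],
  [-18, 43, 0],
  [-18, 43, 0],
], turn=[0, 0, 0, 0, 0, 0, -0.1, -0.1, -0.1, -0.1, -0.1], grip=0.1)

```text
clock: 15.0
position: [486.9, -92.6, 179.1]
ee_rot: [0.292, 0.956, 0.012, 0.017]
contact_force: [-0.1, -0.0, -0.7]
gripper_width: 47.0
```

Run:
```python
from h import *
st(); valves(('scene','side'))
```

```text
{'clock': 15.0, 'joints': [0.136, 0.195, -0.402, -0.009, -0.932, -0.723], 'position': [486.922, -92.617, 179.081], 'ee_rot': [0.292, 0.956, 0.012, 0.017], 'contact_force': [-0.13, -0.038, -0.651], 'gripper_width': 47.01}
scene 0.83 [185. 367.] pink [478.6 397.3] ztop 45.0
scene 0.8 [224. 363.] STEEL [439.2 337.1] ztop 46.0
scene 0.65 [255. 377.] pink [370.  306.3] ztop 46.0
scene 0.65 [413. 216.] STEEL [ 480.9 -258.5] ztop 150.0
scene 0.62 [214. 328.] STEEL [540.2 297.9] ztop 45.0
scene 0.45 [408. 216.] STEEL [ 568.  -308.9] ztop 56.0
scene 0.42 [416. 214.] STEEL [ 563.2 -357. ] ztop 55.0
side 0.83 [288. 358.] STEEL [437.4 336.8] ztop 46.0
side 0.82 [338. 341.] pink [360.2 239.9] ztop 46.0
side 0.76 [258. 369.] pink [476.7 396.8] ztop 45.0
side 0.65 [380. 194.] STEEL [ 561.3 -355.3] ztop 57.0
side 0.61 [262. 328.] STEEL [538.1 297.3] ztop 45.0
side 0.59 [371. 200.] STEEL [ 564.1 -307.9] ztop 49.0
side 0.55 [322. 359.] pink [368.3 305.6] ztop 46.0
```

play_rows([
  [-45, 5, 0],
  [-15, 45, 0],
  [2, 48, -6],
  [2, 48, -6],
  [2, 48, -6],
  [2, 48, -6],
  [2, 48, -6],
  [2, 48, -6],
  [2, 48, -6],
  [1, 30, -6],
  [0, 0, 0],
], turn=[-0.1, -0.1, -0.1, -0.1, -0.1, -0.1, 0, 0, 0, 0, 0], grip=0.6)

```text
clock: 16.3
position: [459.1, 328.7, 133.5]
ee_rot: [0.57, 0.821, 0.015, 0.027]
contact_force: [0.0, -0.7, -1.0]
gripper_width: 68.1
```

play_rows([
  [-21, 9, -5],
  [0, 0, -20],
  [0, 0, 0],
], turn=[0, 0, 0])

```text
clock: 16.6
position: [442.2, 338.0, 107.4]
ee_rot: [0.571, 0.82, 0.016, 0.028]
contact_force: [0.3, -0.2, 0.8]
gripper_width: 68.5
```

Run:
```python
from h import *
st(); valves(('wrist','side',))
```

```text
{'clock': 16.6, 'joints': [0.974, 0.372, -0.391, 0.079, -0.779, -2.246], 'position': [442.203, 338.031, 107.377], 'ee_rot': [0.571, 0.82, 0.016, 0.028], 'contact_force': [0.29, -0.211, 0.777], 'gripper_width': 68.492}
wrist 0.94 [383. 310.] pink [478.5 395.7] ztop 45.0
wrist 0.92 [312. 106.] pink [359.5 296.2] ztop 46.0
wrist 0.77 [324. 233.] STEEL [439.6 325.4] ztop 46.0
wrist 0.75 [206.  47.] pink [352.4 241.6] ztop 46.0
wrist 0.56 [238. 335.] STEEL [540. 296.] ztop 115.0
side 0.81 [262. 326.] STEEL [538.2 297.7] ztop 46.0
side 0.81 [257. 370.] pink [476.7 396.9] ztop 46.0
side 0.69 [340. 342.] pink [360.3 239.4] ztop 45.0
side 0.64 [288. 358.] STEEL [437.5 336.9] ztop 47.0
```

play_rows([
  [-4, 0, -20],
  [0, 0, -30],
  [0, 0, -28],
  [0, 0, -16],
  [0, 0, -6],
  [0, 0, 0],
], turn=[0, 0, 0, 0, 0, 0])

```text
clock: 17.4
position: [445.6, 342.1, 15.5]
ee_rot: [0.572, 0.819, 0.028, 0.029]
contact_force: [0.1, -0.8, -0.1]
gripper_width: 68.4
```

play_rows([
  [0, 0, -1],
  [0, 0, -1],
  [0, 0, -1],
  [0, 0, 0],
  [0, 0, 0],
  [0, 0, 0],
], turn=[0, 0, 0, 0, 0, 0], grip=-1)

```text
clock: 18.0
position: [447.6, 343.8, 16.9]
ee_rot: [0.572, 0.819, 0.032, 0.029]
contact_force: [-0.4, 0.3, -1.5]
gripper_width: 27.9
```

play_rows([
  [-2, 0, 35],
  [-2, -2, 40],
  [-3, -10, 40],
  [-2, -35, 28],
  [0, -40, 5],
  [0, -42, 0],
  [0, -42, 0],
  [0, -42, 0],
  [0, -42, 0],
  [0, -42, 0],
  [0, -42, 0],
], turn=[0, 0.1, 0.1, 0.1, 0.1, 0.1, 0.1, 0.1, 0.1, 0.1, 0.1])

```text
clock: 19.1
position: [434.5, -1.1, 169.8]
ee_rot: [0.084, 0.995, 0.044, 0.014]
contact_force: [0.9, 1.1, -1.9]
gripper_width: 28.1
```

play_rows([
  [0, -40, 0],
  [0, -40, 0],
  [14, -38, 0],
  [24, -34, 0],
  [24, -28, 0],
  [24, -28, 0],
  [24, -25, 0],
  [20, -15, 0],
  [0, 0, 0],
], turn=[0.05, 0.04, 0, 0, 0, 0, 0, 0, 0])

```text
clock: 20.0
position: [564.5, -264.6, 167.1]
ee_rot: [0.041, 0.998, 0.047, 0.012]
contact_force: [-0.1, 0.7, -2.2]
gripper_width: 28.1
```

play_rows([
  [4, 6, -30],
  [2, 3, -35],
  [0, 0, -34],
  [0, 0, -25],
  [0, 0, -8],
  [0, 0, -4],
  [0, 0, 0],
], turn=[0, 0, 0, 0, 0, 0, 0])

```text
clock: 20.7
position: [569.0, -253.8, 27.2]
ee_rot: [0.041, 0.998, 0.047, 0.012]
contact_force: [0.6, -0.5, -1.8]
gripper_width: 28.3
```

play_rows([
  [0, 0, -1],
  [0, 0, -1],
  [0, 0, 0],
], turn=[0, 0, 0])

```text
clock: 21.0
position: [571.2, -254.3, 28.9]
ee_rot: [0.04, 0.998, 0.046, 0.016]
contact_force: [0.6, 0.2, -1.2]
gripper_width: 27.7
```

play_rows([
  [0, 0, 0],
  [0, 0, 0],
  [0, 0, 0],
  [0, 0, 35],
  [0, 0, 40],
  [0, 0, 45],
  [0, 10, 25],
  [-20, 25, 0],
  [-25, 25, 0],
  [-25, 30, 0],
  [-25, 30, 0],
  [-25, 30, 0],
], turn=[0, 0, 0, 0, 0, 0, 0, -0.1, -0.1, -0.1, -0.1, -0.1], grip=0.1)

```text
clock: 22.2
position: [451.8, -104.5, 183.7]
ee_rot: [0.298, 0.953, 0.039, 0.033]
contact_force: [0.1, 1.4, -0.0]
gripper_width: 47.0
```

Run:
```python
from h import *
st(); valves(('scene','side'))
```

```text
{'clock': 22.2, 'joints': [0.092, 0.12, -0.467, -0.06, -0.894, -0.662], 'position': [451.801, -104.461, 183.69], 'ee_rot': [0.298, 0.953, 0.039, 0.033], 'contact_force': [0.131, 1.441, -0.039], 'gripper_width': 46.968}
scene 0.81 [185. 368.] pink [478.4 397.2] ztop 46.0
scene 0.68 [289. 362.] pink [362.7 239.9] ztop 46.0
scene 0.66 [214. 328.] STEEL [540.3 298.1] ztop 45.0
scene 0.56 [395. 222.] STEEL [ 572.2 -263.5] ztop 55.0
scene 0.55 [254. 377.] pink [370.3 306.1] ztop 46.0
scene 0.42 [415. 213.] STEEL [ 562.5 -356.2] ztop 57.0
side 0.78 [256. 368.] pink [476.6 397.1] ztop 46.0
side 0.68 [339. 339.] pink [360.6 239.4] ztop 46.0
side 0.67 [263. 327.] STEEL [538.2 297.8] ztop 46.0
side 0.56 [322. 359.] pink [368.  305.8] ztop 46.0
side 0.46 [369. 200.] STEEL [ 564.9 -309.6] ztop 54.0
side 0.45 [361. 207.] STEEL [ 568.9 -265.1] ztop 56.0
```

play_rows([
  [-20, 35, 0],
  [-8, 42, 0],
  [0, 45, 0],
  [0, 45, 0],
  [0, 45, 0],
  [0, 45, 0],
  [0, 45, 0],
  [0, 45, 0],
  [0, 40, 0],
  [0, 20, 0],
  [0, 0, 0],
], turn=[-0.1, -0.1, -0.1, -0.1, -0.1, -0.1, 0, 0, 0, 0, 0], grip=0.6)

```text
clock: 23.5
position: [438.4, 300.3, 187.6]
ee_rot: [0.561, 0.826, 0.032, 0.048]
contact_force: [0.4, -0.2, -1.4]
gripper_width: 68.4
```

play_rows([
  [25, 0, -10],
  [25, 0, -15],
  [25, 0, -15],
  [15, 0, -15],
  [6, 0, 0],
  [0, 0, 0],
], turn=[0, 0, 0, 0, 0, 0])

```text
clock: 24.1
position: [541.4, 293.8, 130.4]
ee_rot: [0.563, 0.824, 0.031, 0.048]
contact_force: [-0.5, 0.5, 0.5]
gripper_width: 67.9
```

Run:
```python
from h import *
st(); valves(('scene','side'))
```

```text
{'clock': 24.1, 'joints': [0.8, 0.413, -0.27, 0.115, -0.814, -2.075], 'position': [541.399, 293.768, 130.359], 'ee_rot': [0.563, 0.824, 0.031, 0.048], 'contact_force': [-0.461, 0.494, 0.469], 'gripper_width': 67.938}
scene 0.78 [187. 368.] pink [478.5 397.1] ztop 46.0
scene 0.69 [255. 376.] pink [370.4 306.4] ztop 46.0
scene 0.61 [286. 364.] pink [362.6 239.7] ztop 46.0
scene 0.52 [394. 224.] STEEL [ 572.1 -264.4] ztop 55.0
scene 0.39 [415. 213.] STEEL [ 562.9 -356.5] ztop 53.0
side 0.79 [341. 341.] pink [360.3 239.4] ztop 46.0
side 0.74 [263. 328.] STEEL [538.2 297.5] ztop 46.0
side 0.67 [258. 368.] pink [476.3 396.8] ztop 46.0
side 0.66 [321. 360.] pink [368.2 306.1] ztop 46.0
side 0.56 [379. 196.] STEEL [ 561.5 -354.1] ztop 43.0
side 0.42 [368. 200.] STEEL [ 564.1 -309.8] ztop 49.0
```

play_rows([
  [-1, 3, -25],
  [-1, 2, -32],
  [-1, 1, -30],
  [0, 0, -20],
  [0, 0, -10],
  [0, 0, -3],
  [0, 0, -2],
], turn=[0, 0, 0, 0, 0, 0, 0])

```text
clock: 25.0
position: [536.8, 306.2, 15.7]
ee_rot: [0.559, 0.826, 0.04, 0.05]
contact_force: [-0.1, 0.4, 0.1]
gripper_width: 68.4
```

play_rows([
  [0, 0, -1],
  [0, 0, -1],
  [0, 0, -1],
  [0, 0, -1],
  [0, 0, 0],
  [0, 0, 0],
], turn=[0, 0, 0, 0, 0, 0], grip=-1)

```text
clock: 25.6
position: [538.2, 307.1, 16.3]
ee_rot: [0.56, 0.826, 0.043, 0.05]
contact_force: [-0.9, -0.4, 0.6]
gripper_width: 28.4
```

play_rows([
  [0, 0, 35],
  [0, 0, 40],
  [-20, 0, 35],
  [-35, 0, 25],
  [-35, 0, 10],
  [-20, -20, 0],
  [0, -35, 0],
  [0, -40, 0],
  [0, -42, 0],
  [0, -42, 0],
  [0, -42, 0],
], turn=[0, 0, 0, 0.05, 0.1, 0.1, 0.1, 0.1, 0.1, 0.1, 0.1])

```text
clock: 26.7
position: [420.1, 88.4, 159.1]
ee_rot: [0.205, 0.977, 0.058, 0.03]
contact_force: [0.2, 0.1, -1.5]
gripper_width: 28.0
```

play_rows([
  [0, -40, 5],
  [0, -42, 5],
  [0, -42, 5],
  [0, -42, 0],
  [14, -38, 0],
  [25, -30, 0],
  [30, -22, 0],
  [30, -15, 0],
  [25, -8, 0],
  [15, -3, 0],
  [0, 0, 0],
], turn=[0.1, 0.1, 0.1, 0.04, 0, 0, 0, 0, 0, 0, 0])

```text
clock: 27.8
position: [560.0, -202.3, 166.6]
ee_rot: [0.044, 0.997, 0.064, 0.018]
contact_force: [-0.7, 1.1, -1.1]
gripper_width: 28.3
```

play_rows([
  [8, -2, -30],
  [4, -2, -35],
  [0, 0, -34],
  [0, 0, -24],
  [0, 0, -9],
  [0, 0, -4],
  [0, 0, 0],
], turn=[0, 0, 0, 0, 0, 0, 0])

```text
clock: 28.5
position: [570.5, -206.0, 27.1]
ee_rot: [0.046, 0.997, 0.065, 0.02]
contact_force: [-0.6, 0.3, -2.1]
gripper_width: 27.9
```

play_rows([
  [0, 0, -1],
  [0, 0, 0],
  [0, 0, 0],
  [0, 0, 0],
  [0, 0, 35],
  [0, 0, 45],
  [0, 0, 45],
  [-10, 0, 45],
  [-10, 0, 40],
  [0, 0, 0],
], turn=[0, 0, 0, 0, 0, 0, 0, 0, 0, 0], grip=0.1)

```text
clock: 29.5
position: [547.7, -211.2, 247.8]
ee_rot: [0.048, 0.997, 0.062, 0.022]
contact_force: [0.4, -0.2, -0.2]
gripper_width: 46.8
```

Run:
```python
from h import *
st(); valves(('scene','side'))
H=np.full((2,12,16),-1.)
for c in('scene','side','wrist'):
    im,d,P=snap(c,c+'3.png'); W=cloud(d,P).reshape(-1,3)[(d>0).ravel()]
    print(c)
    for x0 in range(600,820,20):
        print(x0,[ (int(np.percentile(W[m,2],95)) if (m:=((W[:,0]//20*20==x0)&(W[:,1]//20*20==y0)&(W[:,2]<400))).sum()>3 else -9) for y0 in range(-360,-80,20)])
```

```text
{'clock': 29.5, 'joints': [-0.161, 0.311, -0.015, -0.136, -1.218, 0.111], 'position': [547.701, -211.152, 247.751], 'ee_rot': [0.048, 0.997, 0.062, 0.022], 'contact_force': [0.386, -0.235, -0.157], 'gripper_width': 46.754}
scene 0.77 [287. 362.] pink [362.7 239.8] ztop 46.0
scene 0.62 [395. 224.] STEEL [ 572.4 -263.6] ztop 57.0
scene 0.59 [186. 367.] pink [478.5 397.4] ztop 45.0
scene 0.54 [408. 216.] STEEL [ 566.9 -309.1] ztop 56.0
scene 0.47 [377. 231.] STEEL [ 571.9 -203. ] ztop 57.0
scene 0.39 [415. 215.] STEEL [ 565.  -355.5] ztop 56.0
side 0.71 [401. 196.] pink [ 488.1 -393.8] ztop 131.0
side 0.69 [340. 341.] pink [360.4 239.5] ztop 46.0
side 0.68 [322. 361.] pink [368.  306.2] ztop 46.0
side 0.65 [369. 198.] STEEL [ 564.1 -309.7] ztop 56.0
side 0.58 [258. 368.] pink [476.6 396.9] ztop 46.0
side 0.51 [378. 192.] STEEL [ 560.1 -356.2] ztop 56.0
side 0.43 [360. 206.] STEEL [ 568.7 -264.3] ztop 55.0
scene
600 [64, 61, 62, 63, 62, 64, 345, 345, -9, 61, 3, 2, 1, 2]
620 [147, 149, 153, 142, 122, 115, 110, 99, 102, 88, 2, 2, 1, 1]
640 [-9, 171, 172, 171, 171, 171, 170, 170, 170, 165, 
[... 1086 characters left out ...]
, 45, -9, 48, -9, 49, 50, 47]
wrist
600 [63, 63, 63, 62, 60, 51, 324, 298, 60, 62, 1, 1, 0, 0]
620 [162, 164, 155, 132, 122, 113, 103, 93, 96, 92, 0, 0, 0, 0]
640 [172, 172, 172, 172, 172, 171, 171, 171, 171, 170, 0, 0, 0, 0]
660 [-9, -9, 163, 164, 164, -9, -9, 170, 170, -9, 0, 0, 0, 0]
680 [-9, -9, -9, -9, -9, -9, -9, -9, -9, -9, -9, 0, 0, 0]
700 [-9, -9, -9, -9, -9, -9, -9, -9, -9, -9, -9, -9, 0, 0]
720 [23, -9, -9, -9, -9, -9, -9, -9, -9, -9, -9, -9, 0, 0]
740 [23, 23, 19, -9, -9, 0, -9, -9, -9, -9, -9, -9, -9, 0]
760 [23, 23, 19, 19, 17, 0, 0, 20, 44, 46, 46, 46, 46, 47]
780 [23, 22, 19, 19, 18, 0, 41, 47, 47, 47, 47, 47, 47, 47]
800 [19, 19, 20, 19, 18, 1, 1, 47, 47, 47, 47, 48, 48, 47]
```

View pics/wrist3.png

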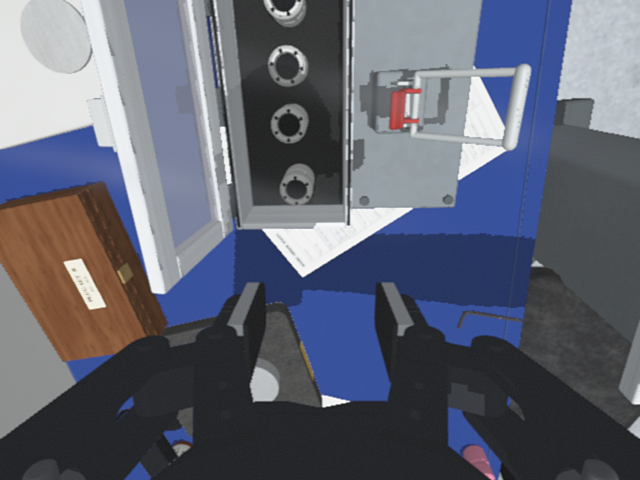

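All four valves stand in the tub, at (285,8), (288,65), (290,123) and (297,185). Next I move behind the lid, pushing at its left half.

play_rows([
  [5, 0, 15],
  [10, 0, 15],
  [15, 0, 10],
  [15, 0, 0],
  [18, 0, 0],
  [18, 0, 0],
  [18, 0, 0],
  [18, 0, 0],
  [18, 0, 0],
  [18, 0, 0],
  [15, 0, 0],
  [0, 0, 0],
], turn=[-0.13, -0.13, -0.13, -0.13, -0.13, -0.13, -0.13, -0.13, -0.13, -0.13, -0.13, 0], grip=-1)

```text
clock: 31.05
position: [717.7, -208.4, 259.1]
ee_rot: [0.712, 0.7, 0.038, 0.04]
contact_force: [0.5, 1.2, -0.3]
gripper_width: -0.0
```

play_rows([
  [0, -3, -30],
  [0, -3, -30],
  [0, -3, -30],
  [0, 0, -15],
  [0, 0, 0],
], turn=[0, 0, 0, 0, 0])

```text
clock: 31.55
position: [714.6, -217.3, 145.5]
ee_rot: [0.708, 0.704, 0.036, 0.036]
contact_force: [0.7, -0.6, 0.3]
gripper_width: -0.0
```

play_rows([
  [-15, 0, 0],
  [-15, 0, 0],
  [-12, 0, 0],
  [-12, 0, 0],
  [-10, 0, 0],
  [-10, 0, 0],
], turn=[0, 0, 0, 0, 0, 0])

```text
clock: 32.15
position: [642.9, -217.1, 149.0]
ee_rot: [0.705, 0.707, 0.039, 0.041]
contact_force: [1.8, 1.4, -1.2]
gripper_width: -0.1
```

play_rows([
  [-15, 0, 3],
  [-15, 0, 0],
  [-13, 0, -3],
  [-12, 0, -6],
  [-12, 0, -8],
  [-11, 0, -9],
  [-9, 0, -10],
], turn=[0, 0, 0, 0, 0, 0, 0])

```text
clock: 32.85
position: [556.0, -218.5, 122.3]
ee_rot: [0.702, 0.709, 0.044, 0.048]
contact_force: [0.9, 0.3, -0.5]
gripper_width: 0.3
```

Run:
```python
from h import *
st(); im,d,P=snap('scene'); im2,d2,P2=snap('side')
cv2.imwrite('pics/s4.png',np.hstack([cv2.resize(x,(400,400),interpolation=cv2.INTER_CUBIC) for x in (im[140:280,330:470],im2[120:260,300:440])])[:,:,::-1])
```

```text
{'clock': 32.85, 'joints': [-0.108, 0.383, -0.298, -0.012, -0.759, -1.445], 'position': [555.962, -218.548, 122.345], 'ee_rot': [0.702, 0.709, 0.044, 0.048], 'contact_force': [0.869, 0.339, -0.528], 'gripper_width': 0.253}
```

View pics/s4.png

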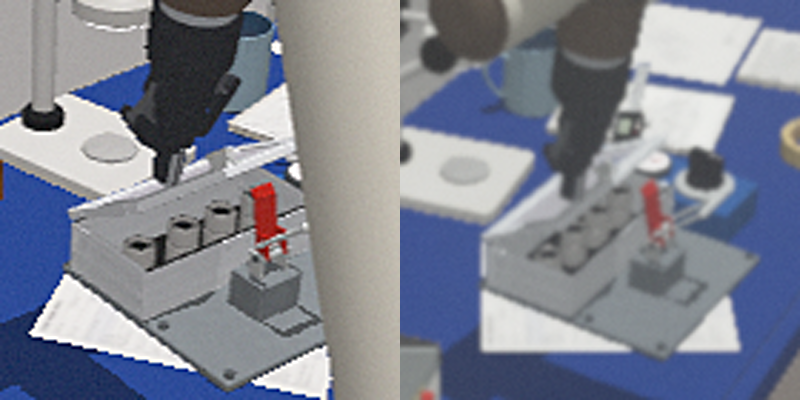

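The lid is about 35° from shut, with the fingertips pressing its outer face. All four valves are standing. I keep pressing down.

play_rows([
  [-8, 0, -10],
  [-6, 0, -11],
  [-4, 0, -11],
  [-2, 0, -10],
  [0, 0, -6],
  [0, 0, -3],
], turn=[0, 0, 0, 0, 0, 0])

```text
clock: 33.55
position: [539.0, -219.4, 87.8]
ee_rot: [0.7, 0.709, 0.052, 0.06]
contact_force: [-0.3, 0.6, 0.7]
gripper_width: 0.2
```

play_rows([
  [-2, 0, -6],
  [-1, 0, -6],
  [-1, 0, -5],
  [-1, 0, -4],
  [-1, 0, -3],
  [-1, 0, -2],
], turn=[0, 0, 0, 0, 0, 0])

```text
clock: 34.15
position: [535.3, -219.6, 73.0]
ee_rot: [0.696, 0.714, 0.046, 0.058]
contact_force: [-8.7, 6.1, 24.7]
gripper_width: 0.0
```

play_rows([
  [0, 0, 20],
  [0, 0, 35],
  [0, 0, 40],
  [-10, -5, 40],
  [-20, -6, 10],
  [-20, -6, 0],
  [-20, -6, 0],
  [-20, -6, 0],
  [-20, -6, 0],
  [-20, -6, 0],
  [-15, -6, 0],
  [-8, -3, 0],
], turn=[0, 0, 0.14, 0.14, 0.14, 0.14, 0.14, 0.14, 0.14, 0.14, 0.14, 0.14])

```text
clock: 35.35
position: [380.0, -271.3, 183.2]
ee_rot: [0.045, 0.997, 0.056, -0.011]
contact_force: [0.4, -0.1, -0.4]
gripper_width: -0.3
```

play_rows([
  [0, 0, 0],
  [0, 0, 0],
  [0, 0, 0],
  [0, 0, 0],
  [0, 0, 0],
  [0, 0, 0],
  [0, 0, 0],
  [0, 0, 0],
  [0, 0, 0],
  [0, 0, 0],
  [0, 0, 0],
  [0, 0, 0],
], turn=[0.14, 0.14, 0.14, 0.14, 0.14, 0.14, 0.14, 0.14, 0.14, 0.14, 0.14, 0.14])

```text
clock: 36.55
position: [380.2, -273.3, 142.1]
ee_rot: [0.733, -0.674, -0.041, 0.086]
contact_force: [-0.0, -0.2, -0.0]
gripper_width: 0.0
```

Run:
```python
from h import *
st()
Ws=[]
for c in('scene','side'):
    im,d,P=snap(c,c+'5.png'); W=cloud(d,P)
    Ws.append(W[(d>0)])
    for q in('loop','lever','keeper_hook'):
        for r in silhouettes(c,q)[:2]:
            p=W[r['mask']&(d>0)]; p=p[(p[:,2]>65)&(p[:,0]<560)]
            if len(p): print(c,q,round(r['score'],2),np.round(r['bbox']),np.percentile(p,3,axis=0).round(),np.median(p,0).round(),np.percentile(p,97,axis=0).round())
W=np.vstack(Ws); m=(W[:,0]>400)&(W[:,0]<600)&(abs(W[:,1]+276)<30)&(W[:,2]>64)&(W[:,2]<145)
q=W[m]
for z in range(64,145,8): 
    k=q[(q[:,2]>=z)&(q[:,2]<z+8)]; print(z,np.unique((k[:,0]//6*6).astype(int),return_counts=True))
```

```text
{'clock': 36.55, 'joints': [-0.205, 0.27, -0.474, 0.128, -0.99, 1.781], 'position': [380.207, -273.286, 142.105], 'ee_rot': [0.733, -0.674, -0.041, 0.086], 'contact_force': [-0.003, -0.181, -0.048], 'gripper_width': 0.027}
scene loop 0.41 [404. 234. 103.  84.] [ 416. -376.   67.] [ 521. -263.   72.] [ 558. -170.  131.]
scene lever 0.72 [436. 216.  30.  26.] [ 414. -283.   70.] [ 479. -267.  103.] [ 491. -244.  133.]
side lever 0.71 [399. 194.  25.  22.] [ 412. -345.   69.] [ 471. -267.  101.] [ 516. -245.  133.]
side keeper_hook 0.68 [378. 196.   6.   8.] [ 511. -297.   70.] [ 518. -271.   76.] [ 531. -261.   89.]
64 (array([456, 462, 468, 474, 480, 504, 510, 516, 522, 528, 534, 540, 546,
       552, 558, 564, 570, 576, 582, 588, 594]), array([ 4, 25, 23, 17,  3,  7, 37, 22,  7, 11, 16, 34, 37, 39, 45, 46, 52,
       43, 46, 37, 39]))
72 (array([462, 468, 474, 480, 504, 510, 516, 522, 528, 534, 540, 546, 552,
       558, 570, 576, 582, 588, 594]), array([14, 15,  9,  3,  3, 27, 45, 18, 14,  3,  3,  4,  5,  1,  1,  1,  2,
        4,  4]))
80 (array([456, 462, 468, 474, 480, 510, 516, 522, 528]), array([ 2, 15, 17, 27,  5,  4, 23, 13,  4]))
88 (array([444, 450, 456, 462, 468, 474, 480, 516, 522]), array([ 1,  2,  6,  5,  4, 19, 22,  8, 10]))
96 (array([438, 444, 450, 456, 474, 480, 486]), array([ 1,  7,  3,  1,  8, 28,  4]))
104 (array([426, 432, 438, 450, 474, 480, 486, 492]), array([ 1,  5,  9,  1,  3, 25,  7,  1]))
112 (array([426, 432, 438, 474, 480, 486]), array([ 4,  5,  1,  1, 20, 18]))
120 (array([408, 414, 420, 480, 486, 492]), array([ 3,  5,  4,  7, 32, 12]))
128 (array([408, 414, 420, 486]), array([30, 42,  2,  1]))
136 (array([], dtype=int64), array([], dtype=int64))
144 (array([], dtype=int64), array([], dtype=int64))
```

play_rows([
  [0, 2, -15],
  [0, 0, -12],
  [0, 0, -2],
  [8, 0, 0],
  [8, 0, 2],
  [8, 0, 3],
  [8, 0, 4],
  [8, 0, 5],
  [8, 0, 5],
], turn=[0, 0, 0, 0, 0, 0, 0, 0, 0])

```text
clock: 37.85
position: [429.6, -273.5, 140.0]
ee_rot: [0.728, -0.679, -0.039, 0.087]
contact_force: [-0.6, 0.3, -0.4]
gripper_width: -0.3
```

Run:
```python
from h import *
im,d,P=snap('scene'); im2,d2,P2=snap('side')
cv2.imwrite('pics/s6.png',np.hstack([cv2.resize(x,(400,400),interpolation=cv2.INTER_CUBIC) for x in (im[150:250,370:470],im2[130:230,350:450])])[:,:,::-1])
for d,P in((d,P),(d2,P2)):
    W=cloud(d,P);m=(W[...,0]>400)&(W[...,0]<510)&(abs(W[...,1]+271)<35)&(W[...,2]>95)
    print(W[m][::4].round().astype(int).tolist()[:60])
```

```text
[[491, -243, 305], [488, -243, 303], [431, -237, 269], [437, -246, 262], [437, -242, 261], [438, -244, 257], [439, -246, 254], [436, -243, 253], [439, -247, 249], [438, -247, 246], [436, -240, 247], [437, -243, 243], [435, -237, 243], [432, -248, 241], [436, -250, 236], [437, -248, 234], [435, -242, 234], [435, -239, 232], [434, -252, 228], [436, -244, 228], [448, -238, 222], [435, -247, 225], [444, -241, 220], [434, -246, 223], [444, -242, 217], [435, -245, 220], [447, -246, 212], [436, -246, 217], [450, -254, 206], [442, -258, 208], [450, -251, 204], [438, -250, 209], [428, -252, 213], [440, -253, 205], [429, -254, 209], [436, -252, 204], [447, -260, 194], [430, -252, 204], [449, -271, 187], [428, -239, 204], [427, -253, 200], [429, -252, 197], [433, -255, 191], [444, -239, 190], [429, -253, 191], [437, -238, 190], [433, -259, 185], [445, -237, 185], [424, -237, 194], [426, -255, 186], [427, -237, 190], [429, -255, 183], [426, -240, 186], [429, -260, 178], [436, -258, 173], [430, -265, 173], [432, -256, 173], [439, -256, 167], [429, -257, 171], [434, -253, 168]]
[[499, -267, 493], 
[... 361 characters left out ...]
431, -237, 394], [431, -264, 384], [432, -252, 385], [433, -244, 385], [430, -264, 378], [432, -246, 382], [433, -238, 382], [431, -260, 374], [430, -256, 373], [431, -248, 373], [432, -237, 375], [429, -255, 368], [433, -239, 371], [428, -255, 366], [432, -244, 366], [429, -266, 358], [430, -247, 363], [429, -273, 353], [430, -248, 360], [429, -274, 350], [428, -256, 354], [431, -243, 356], [427, -262, 349], [428, -244, 353], [426, -268, 344], [430, -242, 351], [426, -260, 345], [428, -244, 348], [423, -261, 342], [427, -244, 345], [423, -262, 339], [427, -245, 342], [423, -263, 335], [426, -241, 341], [495, -237, 324], [430, -238, 339], [424, -251, 335], [425, -241, 336], [431, -284, 316]]
```

View pics/s6.png

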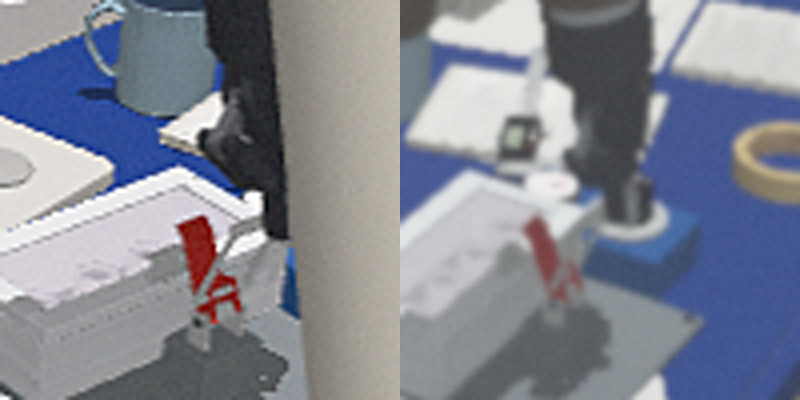

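The loop's wire now rises steeply to the finger in both views, so it is being pushed up. I keep the tip a bit lower and go on.

play_rows([
  [6, 2, -6],
  [7, 0, -4],
  [7, 0, -2],
  [7, 0, -1],
  [7, 0, -1],
  [4, 0, 0],
  [0, 0, 0],
], turn=[0, 0, 0, 0, 0, 0, 0])

```text
clock: 38.65
position: [472.7, -270.7, 123.3]
ee_rot: [0.728, -0.679, -0.038, 0.086]
contact_force: [-0.6, 1.0, -0.4]
gripper_width: 0.2
```

Run:
```python
from h import *
im,d,P=snap('scene'); im2,d2,P2=snap('side')
cv2.imwrite('pics/s7.png',np.hstack([cv2.resize(x,(400,400),interpolation=cv2.INTER_CUBIC) for x in (im[150:250,370:470],im2[130:230,350:450])])[:,:,::-1])
```

```text
(no output)
```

View pics/s7.png

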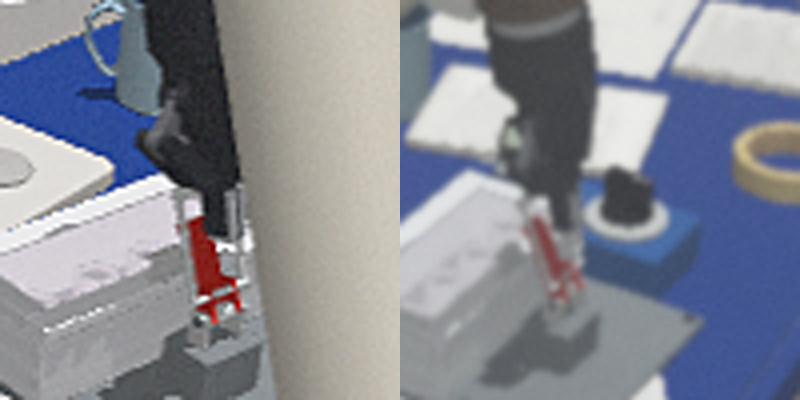

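The loop stands about upright in line with the lever, with the finger behind its bar. I raise the tip over the lever and push further.

play_rows([
  [0, 0, 6],
  [0, 0, 6],
  [5, 0, 3],
  [6, 0, 1],
  [6, 0, 0],
  [6, 0, 0],
  [6, 0, 0],
  [0, 0, 0],
], turn=[0, 0, 0, 0, 0, 0, 0, 0])

```text
clock: 39.55
position: [503.5, -270.9, 142.0]
ee_rot: [0.728, -0.679, -0.038, 0.086]
contact_force: [-0.5, -0.6, 0.3]
gripper_width: -0.2
```

Run:
```python
from h import *
st()
im,d,P=snap('scene'); im2,d2,P2=snap('side')
cv2.imwrite('pics/s8.png',np.hstack([cv2.resize(x,(400,400),interpolation=cv2.INTER_CUBIC) for x in (im[150:250,370:470],im2[130:230,350:450])])[:,:,::-1])
```

```text
{'clock': 39.55, 'joints': [-0.158, 0.435, -0.207, 0.113, -1.09, 1.738], 'position': [503.525, -270.858, 141.956], 'ee_rot': [0.728, -0.679, -0.038, 0.086], 'contact_force': [-0.502, -0.637, 0.294], 'gripper_width': -0.242}
```

View pics/s8.png

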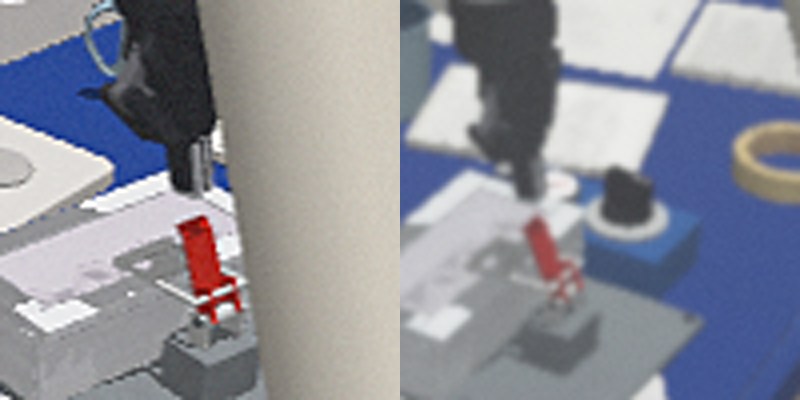

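The loop has fallen onto the lid past the lever. Next I go behind the lever and pull it down.

play_rows([
  [6, -2, 2],
  [5, 0, 0],
  [0, 0, -12],
  [0, 0, -12],
  [0, 0, -8],
  [0, 0, 0],
], turn=[0, 0, 0, 0, 0, 0])

```text
clock: 40.25
position: [513.7, -273.5, 108.7]
ee_rot: [0.727, -0.68, -0.039, 0.086]
contact_force: [1.7, 0.0, 0.2]
gripper_width: -0.1
```

play_rows([
  [-6, 0, 0],
  [-7, 0, 2],
  [-7, 0, 2],
  [-7, 0, 0],
  [-7, 0, -1],
  [-7, 0, -2],
  [-6, 0, -4],
  [0, 0, 0],
], turn=[0, 0, 0, 0, 0, 0, 0, 0])

```text
clock: 41.05
position: [463.2, -272.8, 107.1]
ee_rot: [0.728, -0.679, -0.037, 0.085]
contact_force: [-0.3, 0.2, 0.2]
gripper_width: -0.2
```

Run:
```python
from h import *
st()
im,d,P=snap('scene'); im2,d2,P2=snap('side')
cv2.imwrite('pics/s9.png',np.hstack([cv2.resize(x,(400,400),interpolation=cv2.INTER_CUBIC) for x in (im[150:250,370:470],im2[130:230,350:450])])[:,:,::-1])
```

```text
{'clock': 41.05, 'joints': [-0.173, 0.42, -0.342, 0.124, -0.968, 1.735], 'position': [463.246, -272.779, 107.144], 'ee_rot': [0.728, -0.679, -0.037, 0.085], 'contact_force': [-0.299, 0.17, 0.245], 'gripper_width': -0.204}
```

View pics/s9.png

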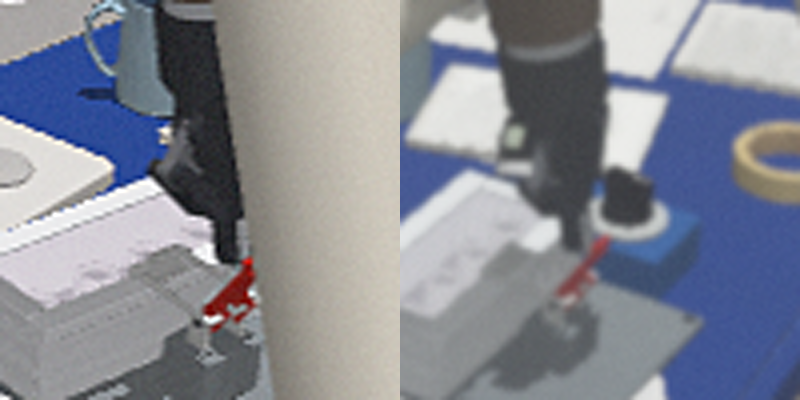

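The lever is now about halfway down, with the finger above it. I press it down.

play_rows([
  [-6, 0, -5],
  [-6, 0, -6],
  [-6, 0, -7],
  [-5, 0, -7],
  [-3, 0, -6],
  [-2, 0, -5],
  [0, 0, -3],
], turn=[0, 0, 0, 0, 0, 0, 0])

```text
clock: 41.85
position: [438.6, -273.6, 73.7]
ee_rot: [0.73, -0.677, -0.032, 0.085]
contact_force: [-4.1, 10.9, 27.1]
gripper_width: -0.0
```

play_rows([
  [0, 0, 5],
  [0, 0, 20],
  [0, 0, 35],
  [-10, -5, 40],
  [-10, -10, 35],
  [0, -10, 0],
  [0, 0, 0],
], turn=[0, 0, 0, 0, 0, 0, 0])

```text
clock: 42.55
position: [411.4, -298.0, 208.6]
ee_rot: [0.73, -0.677, -0.038, 0.088]
contact_force: [-0.5, 0.6, -1.2]
gripper_width: 0.1
```

Run:
```python
from h import *
st()
im,d,P=snap('wrist','w10.png'); W=cloud(d,P)
for p in([474,-274,66],[522,-278,85],[487,-424,85]): print(proj(p,P))
for q in('lever','loop','air_knob','keeper_hook'):
    for r in silhouettes('wrist',q)[:2]:
        p=W[r['mask']&(d>0)]
        if len(p): print(q,round(r['score'],2),np.round(r['bbox']),np.percentile(p,3,axis=0).round(),np.median(p,0).round(),np.percentile(p,97,axis=0).round())
m=(W[...,2]>80)&(W[...,2]<100)&(abs(W[...,0]-487)<35)&(abs(W[...,1]+424)<35); print(cv2.minAreaRect(W[m][:,:2].astype(np.float32)),m.sum(),W[m].max(0))
```

```text
{'clock': 42.55, 'joints': [-0.237, 0.262, -0.294, 0.126, -1.172, 1.824], 'position': [411.36, -298.029, 208.624], 'ee_rot': [0.73, -0.677, -0.038, 0.088], 'contact_force': [-0.507, 0.614, -1.243], 'gripper_width': 0.112}
[279.4 104.5]
[287.3  25. ]
[499.3 104.7]
lever 0.9 [285.  99.  86. 191.] [ 415. -298.   61.] [ 467. -271.   73.] [ 529. -251.   82.]
lever 0.29 [284.  67.  83. 124.] [ 459. -300.   60.] [ 510. -278.   75.] [ 530. -251.   83.]
loop 0.7 [286.  68.  86. 134.] [ 459. -299.   61.] [ 511. -275.   75.] [ 530. -250.   83.]
air_knob 0.83 [487. 101.  71.  71.] [ 471. -429.   56.] [ 491. -417.   76.] [ 508. -403.   90.]
keeper_hook 0.86 [284.  30.  49.  39.] [ 511. -290.   73.] [ 518. -276.   87.] [ 525. -263.   89.]
((488.3689880371094, -422.6517028808594), (14.666068077087402, 41.759891510009766), 75.3192367553711) 1575 [ 509.32504723 -411.59983072   91.10162373]
```

View pics/w10.png

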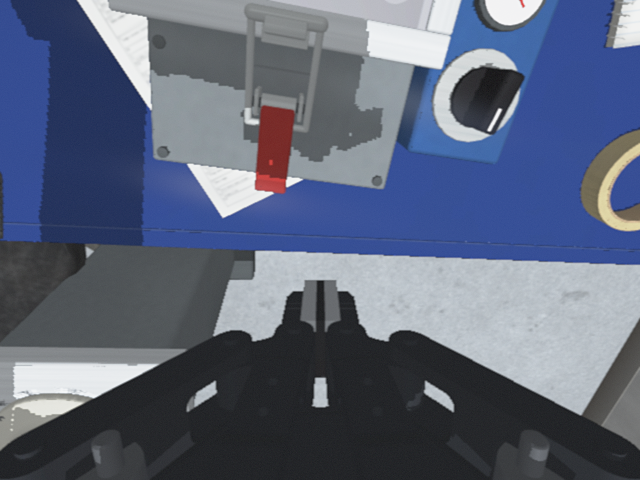

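The latch is closed: the bar at (287,14) lies behind the hook and the lever at (275,150) is flat. Next I go over the knob at (487,100).

play_rows([
  [12, -20, 0],
  [12, -20, 0],
  [12, -20, 0],
  [12, -20, -10],
  [12, -20, -10],
  [10, -20, -15],
  [4, -5, -15],
  [0, 0, -5],
  [0, 0, 0],
], turn=[-0.07, -0.07, -0.07, -0.07, -0.05, 0, 0, 0, 0], grip=-0.1)

```text
clock: 43.7
position: [486.8, -421.6, 140.7]
ee_rot: [-0.606, 0.788, 0.062, -0.085]
contact_force: [-0.3, 1.1, 0.4]
gripper_width: 38.3
```

Run:
```python
from h import *
from scipy.spatial.transform import Rotation as R
st(); s=arm.read_state(); M=R.from_quat(s['ee_rot']).as_matrix(); print('zaxis',M[:,2].round(3),'yaw',np.degrees(np.arctan2(M[1,0],M[0,0])))
im,d,P=snap('wrist'); W=cloud(d,P)
m=(W[...,2]>80)&(W[...,2]<96)&(abs(W[...,0]-487)<35)&(abs(W[...,1]+424)<35); print(cv2.minAreaRect(W[m][:,:2].astype(np.float32)),m.sum(),W[m].max(0))
```

```text
{'clock': 43.7, 'joints': [-0.421, 0.567, 0.024, 0.096, -1.218, 1.69], 'position': [486.801, -421.565, 140.702], 'ee_rot': [-0.606, 0.788, 0.062, -0.085], 'contact_force': [-0.267, 1.084, 0.438], 'gripper_width': 38.333}
zaxis [-0.208 -0.005 -0.978] yaw -104.54987256190937
((489.01556396484375, -423.6281433105469), (14.101480484008789, 41.383567810058594), 75.62672424316406) 1667 [ 509.86595054 -412.57513591   91.00340958]
```

play_rows([
  [-1, -1, -20],
  [-1, 0, -22],
  [0, 0, -18],
  [0, 0, -8],
  [0, 0, -4],
  [0, 0, -1],
], turn=[0, 0, 0, 0, 0, 0])

```text
clock: 44.35
position: [487.1, -419.8, 73.9]
ee_rot: [-0.609, 0.787, 0.056, -0.083]
contact_force: [0.1, -0.4, 0.8]
gripper_width: 38.2
```

play_rows([
  [-2, -3, -4],
  [0, 0, -2],
], turn=[0, 0, 0])

```text
invalid input
```

play_rows([
  [-1, -1, -2],
  [0, 0, -1],
  [0, 0, -1],
  [0, 0, -1],
  [0, 0, 0],
], turn=[0, 0, 0, 0, 0], grip=-1)

```text
clock: 44.85
position: [486.4, -422.8, 73.5]
ee_rot: [-0.609, 0.787, 0.053, -0.082]
contact_force: [-0.3, -1.2, -2.1]
gripper_width: 12.5
```

play_rows([
  [0, 0.2, -0.5],
  [0, 0.2, -0.5],
  [0, 0.2, -0.5],
  [0, 0.2, -0.5],
  [0, 0.2, -0.5],
  [0, 0.2, -0.5],
], turn=[-0.08, -0.12, -0.12, -0.12, -0.12, -0.12])

```text
clock: 45.45
position: [487.0, -421.8, 73.4]
ee_rot: [-0.3, 0.949, 0.077, -0.059]
contact_force: [-2.4, 0.0, 2.5]
gripper_width: 12.4
```

play_rows([
  [0.2, 0, -0.5],
  [0.2, 0, -0.5],
  [0.2, 0, -0.5],
  [0.2, 0, -0.5],
  [0.2, 0, -0.5],
  [0.2, 0, -0.5],
  [0.2, 0, -0.5],
  [0.2, 0, -0.5],
], turn=[-0.12, -0.12, -0.12, -0.12, -0.12, -0.12, -0.12, -0.12])

```text
clock: 46.25
position: [488.4, -421.6, 73.4]
ee_rot: [0.191, 0.977, 0.096, -0.014]
contact_force: [-2.4, 1.8, 2.5]
gripper_width: 12.4
```

Run:
```python
from h import *
st(); s=arm.read_state(); q=s['ee_rot'];print(np.degrees(2*np.arctan2(q[1],q[0])), s['wrist_torque'])
```

```text
{'clock': 46.25, 'joints': [-0.547, 0.617, 0.041, -0.193, -1.095, 0.259], 'position': [488.433, -421.589, 73.439], 'ee_rot': [0.191, 0.977, 0.096, -0.014], 'contact_force': [-2.36, 1.848, 2.529], 'gripper_width': 12.447}
157.91517286974187 [0.02435278 0.03477711 0.26117488]
```

play_rows([
  [0, 0, -0.5],
  [0, 0, -0.5],
  [0, 0, -0.5],
  [0, 0, -0.5],
  [0, 0, -0.5],
  [0, 0, -0.5],
], turn=[-0.08, -0.08, -0.08, -0.07, -0.05, -0.05])

```text
clock: 46.85
position: [489.0, -421.9, 73.6]
ee_rot: [0.389, 0.916, 0.095, 0.009]
contact_force: [-0.9, 2.1, 1.5]
gripper_width: 12.4
```

Run:
```python
from h import *
st(); s=arm.read_state(); q=s['ee_rot'];print(np.degrees(2*np.arctan2(q[1],q[0])), s['wrist_torque'])
```

```text
{'clock': 46.85, 'joints': [-0.558, 0.585, -0.008, -0.228, -1.001, -0.119], 'position': [488.965, -421.862, 73.55], 'ee_rot': [0.389, 0.916, 0.095, 0.009], 'contact_force': [-0.873, 2.114, 1.454], 'gripper_width': 12.36}
134.0250602781355 [-0.01377462  0.05519159  2.05080631]
```

play_rows([
  [0, 0, 0],
  [0, 0, 0],
], turn=[-0.03, 0])

```text
clock: 47.05
position: [489.0, -421.8, 73.6]
ee_rot: [0.397, 0.913, 0.093, 0.01]
contact_force: [-1.3, -0.7, -1.6]
gripper_width: 12.9
```

play_rows([
  [0, 0, 0],
  [0, 0, 0],
  [0, 0, 0],
  [0, 0, 20],
  [0, 0, 35],
  [0, 0, 40],
  [-20, 0, 40],
  [-30, 0, 30],
  [-30, -10, 20],
  [-30, -10, 0],
  [0, 0, 0],
], turn=[0, 0, 0, 0, 0, 0, 0, 0, 0, 0, 0], grip=-0.1)

```text
clock: 48.15
position: [374.5, -443.0, 263.9]
ee_rot: [0.41, 0.907, 0.094, 0.011]
contact_force: [0.7, 0.2, 0.2]
gripper_width: 38.9
```

Run:
```python
from h import *
st()
im,d,P=snap('wrist','w11.png'); W=cloud(d,P)
m=(W[...,2]>80)&(W[...,2]<96)&(abs(W[...,0]-487)<35)&(abs(W[...,1]+424)<35); print(cv2.minAreaRect(W[m][:,:2].astype(np.float32)),m.sum())
m=(W[...,0]>405)&(W[...,0]<540)&(abs(W[...,1]+273)<11)
for x0 in range(408,540,12):
    k=m&(abs(W[...,0]-x0-6)<6); print(x0,k.sum(),np.percentile(W[k][:,2],[5,50,95]).round() if k.any() else '')
```

```text
{'clock': 48.15, 'joints': [-0.693, 0.325, 0.061, -0.193, -1.341, -0.108], 'position': [374.456, -443.021, 263.913], 'ee_rot': [0.41, 0.907, 0.094, 0.011], 'contact_force': [0.656, 0.192, 0.239], 'gripper_width': 38.853}
((488.00909423828125, -424.46136474609375), (41.915103912353516, 14.297770500183105), 49.487552642822266) 551
408 217 [ 8. 10. 76.]
420 137 [ 8. 10. 11.]
432 101 [ 9. 10. 11.]
444 42 [ 8. 10. 27.]
456 15 [47. 49. 73.]
468 65 [69. 72. 73.]
480 11 [47. 48. 49.]
492 25 [46. 47. 49.]
504 182 [10. 65. 75.]
516 349 [13. 74. 88.]
528 25 [68. 70. 70.]
```

View pics/w11.png

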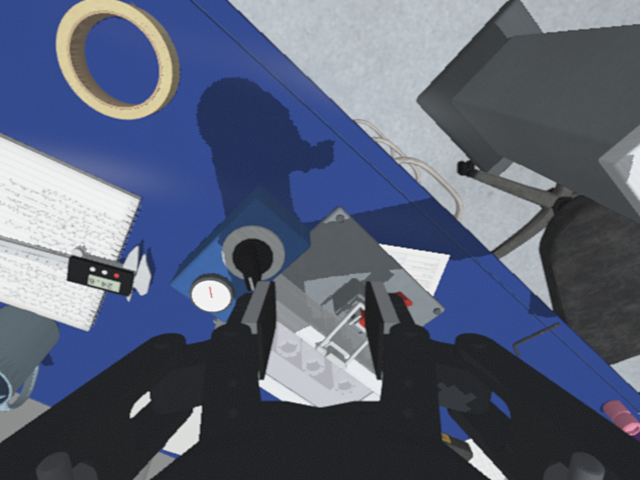

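Run:
```python
from h import *
valves(('scene','side'))
W=[]
for c in('scene','side'):
    im,d,P=snap(c); w=cloud(d,P); W.append(w[d>0])
W=np.vstack(W); m=(abs(W[:,1]+270)<10)&(W[:,2]>55)
for x0 in range(408,540,12):
    k=m&(abs(W[:,0]-x0-6)<6); print(x0,k.sum(),np.percentile(W[k][:,2],[5,50,95]).round() if k.any() else '')
m=(W[:,0]>530)&(W[:,0]<610)&(abs(W[:,1]+280)<100)&(W[:,2]>50)&(W[:,2]<100);print('lid z',np.percentile(W[m][:,2],[5,50,95]))
```

```text
scene 0.85 [184. 367.] pink [478.6 397.4] ztop 46.0
scene 0.84 [255. 376.] pink [370.4 306.2] ztop 45.0
scene 0.72 [288. 365.] pink [362.6 239.8] ztop 46.0
side 0.8 [258. 368.] pink [476.2 396.9] ztop 46.0
side 0.75 [340. 342.] pink [360.3 239.5] ztop 46.0
side 0.68 [322. 360.] pink [368.8 305.8] ztop 46.0
408 27 [72. 74. 77.]
420 33 [71. 73. 75.]
432 34 [70. 73. 76.]
444 40 [64. 72. 75.]
456 47 [61. 73. 75.]
468 27 [68. 71. 75.]
480 1 [65. 65. 65.]
492 0 
504 54 [57. 74. 88.]
516 68 [60. 83. 89.]
528 6 [68. 69. 70.]
lid z [66.9180024  70.07897682 73.82611802]
```

The lever lies flat at z = 73 mm, the lid is shut, the knob is at its stop, and only the look-alikes remain on the bench.

```bash
python3 -c "
from bench import arm
print(arm.job_done())"
```

```text
the job is handed in; nothing more can be done
None
```

The job is done and handed in at about 48 s on the robot's clock, out of 210 s allowed. All four steel valve bodies are standing in the chamber. After they were in, I shut the lid, hooked the loop, pressed the lever flat, and last turned the air knob clockwise.

What the last checks showed:
- **Bench:** no steel bodies are left on it; only the three pink and purple look-alikes remain.
- **Lid:** shut, with its top face between 67 and 74 mm.
- **Latch:** the loop's bar showed behind the hook right after I pressed the lever. At the end the lever was still flat, with its top at 73 mm.
- **Knob:** the bar turned 116°, which puts the joint at 2.20 rad, its end stop. The wrist torque rose to 2 N m as it got there.
- **Forces:** the most I read was 27 N, when pressing the lever flat.

- **Tool tilt:** the tool slowly tilted to about 11° from vertical over the run. I allowed for it, and it did no harm.
- **Loop not re-checked:** I did not enlarge the hook and loop again after turning the knob.

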